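# Push a stock case into the packed rack

## Robot

A 6-joint arm with a two-finger parallel gripper is mounted at the origin on the work surface. World frame = base frame: x ahead of the robot, y to its left, z up, the work surface at z = 0. Lengths are in m, angles in degrees, forces in N, time in s.
With the tool pointing down it reaches from about 0.3 to 0.825 m from the base axis. Payload 5.4 kg.
Tool frame: the origin (TCP) lies midway between the tips of the shut fingers; the grasp point (between the pads) lies 19 mm behind it; z points along the fingers, y is the line along which they close (so a half turn about z gives the same grasp; the last joint's range is limited). The gripper opens to 92 mm and grips with 3 to 60 N. Pads are 20 mm wide; open, the fingers measure 128 mm over their backs; the gripper's body (75 mm by 189 mm) begins 69 mm behind the grasp point.
Start: joints at [60.212, 9.076, 91.501, -0, 79.423, -12.038], TCP at [0.175, 0.548, 0.186] pointing down, gripper open.
Joint ranges: [-166.64, 166.64], [-54.1, 131.32], [10.49, 154.53], [-73.88, 253.88], [9.74, 151.15], [-171.62, 171.62]. Speed limits (degrees/s): [147.25, 147.25, 180, 180, 180, 180].

## Interface

Orientations are given as a 3x3 rotation matrix whose columns are the frame's x, y, z axes.
In Python, from rig import robot gives the robot as it stands.
- The arm moves only by the tool arm_command, never from a script. Its argument "motion" is a list that holds one entry, the list of rows, each a list of 7 numbers: the finger opening in mm, from 0 to 91.9, then the shift along the tool's x, y, z in mm, then the turn, a rotation vector about the tool's x, y, z in rad. In form: [[[jaw, dx, dy, dz, ax, ay, az], ...]]. A call has 1 to 10 rows; each row shifts and turns the commanded pose from where the row before left it, along the tool's axes as they then stand; what a row does not reach is not made up. A row lasts 1/8 s, in which the tool goes at most 62.5 mm and 10.7 degrees, less where a joint would pass 70% of its speed; a pose out of reach is approached as far as the arm can. A call is refused whole if a number of a shift passes 62.5 or a number of a turn 0.188, either way. A call with a gripper value outside its range is refused whole. The fingers move at their own pace and stop on an object; the grip force is fixed at half the most. Time passes only in rows, so rows that do not move let the fingers close. It gives the time, the measured TCP pose, the force, the opening and the grip force at its end, in the units of the state.
- robot.get_state(): the state, without advancing time (a new reading comes with each control period).
- robot.camera(name): name is "scene" or "side" or "wrist"; returns the picture (420x560x3 uint8, blue, green, red); there is no depth.
- robot.calibration(name): a dict with "fx", "fy", "cx", "cy" (pixels), "extrinsics" (4x4, takes a point from world to camera coordinates). Camera axes: x right, y down, z forward; pixel columns grow to the right and rows downward; lengths in m; the calibration is good to about 2 mm. A picture is of the moment at which its call begins: read the wrist's pose just before it. calibration takes no time and is no camera call; for the wrist camera it gives the pose at the moment of the call.
- robot.close_job(): hands the job in; it is judged then, once.
Trained networks look in the newest picture that a camera, given by its name, has taken for a name from the list of things; names that differ only in an ending like _2 or _b are one class to them, and where a whole thing is asked for, a point or a joint stands for the part that bears it (a point fixed in the world has none). Each returns a list of dicts, best first, with "score" (0 to 1); they miss things now and then, are a little off and sometimes report something else, mostly with a low value. They report only what shows in the picture. A call takes as long as a camera call.
- robot.recognise(camera, label): "position" ([column, row] in pixels, amid what is visible of it).
The state is a dict: "time_s": time; "joint_positions": joint angles; "qvel": joint speeds; "joint_efforts": joint torques, N m; "tcp_pos": TCP position; "tcp_rot": TCP orientation; "contact_force": force on the tool from outside, world axes, zero at the start; "wrist_torque": the same for the moment, N m; "gripper_width": finger opening in m; "grip_force": force on a finger pad.
Only numpy, scipy, OpenCV 4.12 (cv2) and the standard library are available. Lean on these libraries where they do the work, as an engineer would, in place of code of your own. Each camera call takes 0.05 s, during which the arm holds its last target. There are 200 camera calls.

## Task

Take the loose grey stock case from the green board and push it gently into the wide gap in the tilted rack, nudging the cases there apart, until it stands fully home on the rack floor, square in line between the others. Leave all four cases standing in the rack, let go, and do not topple or lift out the others, hit the lattice gantry, or knock the house, the glue bottle or the jar.

Things in the scene. Friction and masses are not known exactly. Their poses are not given: they have to be found in the camera images.
- case_new_c (a point): The loose case: plain grey upright box, 60 mm deep (its x), 32 thick (its y), 110 tall (its z), alike end for end, 0.17-0.3 kg, standing on a 6 mm green board. The long edges (along x) of top and bottom are bevelled: 6 mm of thickness over 12 mm of height, leaving top and bottom faces 20 mm wide. The point is its centre, 55 mm above the underside; the axes are the case's.
- tray: Wooden rack, an open tray tipped 25 degrees towards the robot side. Origin: inner floor, mid-row, 35 mm above the table. y: along the row; z: square to the floor (up and robotwards); x: across, upslope. Inside +-72 mm in y, +-35 in x; walls 8 mm thick, 45 high, end walls 75. Cases stand with height along z, thickness along y, resting on the front (-x) wall: centres at x = -5, z = 55 mm.
- case_a_c (a point): Case at the -y end of the row in the rack, same kind and size as the loose one; the point is its centre, 55 mm above its underside. The row's three cases are not fixed: they slide on the rack floor when pushed (friction 0.4 to 0.65).
- case_m_c (a point): The middle case of the row, of the same kind and size; it stands close to one of the end cases, so the wide gap (22 to 27 mm) is on its other side, different from start to start.
- case_d_c (a point): Case at the +y end of the row, of the same kind and size.
- house: Bystander on the green board: small model house 80 x 58 x 71 mm, loose. Origin at the centre of its underside.
- glue: Bystander on the green board: upright glue bottle, 44 mm diameter, 115 mm tall, loose. Origin at the centre of its underside.
- jar: Bystander beyond the rack: glass jar with steel lid, 56 mm diameter, 70 mm tall, loose. Origin at the centre of its underside.
- gantry: Fixed grey lattice gantry between rack and green board: two posts 25 mm square, 260 mm apart along its x, under a beam 285 mm long (x), 25 mm wide; its top is 264 mm above the table. Origin on the table, midway between the posts.

How it is judged:
By the outcome, as a careful person would: the job done as asked, in the order asked, and still so for the second after the job is handed in, with the robot touching nothing.
It also fails if it takes over 45 s, if anything falls off the work surface, if the arm or the gripper's body presses on something with over 40 N, if the wrist force passes 120 N, or if a joint passes its speed limit or range.

## Working session

There is one attempt and no reset: what is moved stays moved. The work goes in short steps, Python scripts to look and compute and a tool call to move; the robot and the scene stay as the last step left them, time stands still between calls to the robot, and variables do not carry over. Pictures are saved under pics/ and viewed, at most 11 in all, crops included, and the job is handed in when it is done.

Besides the shell and the picture viewer there is one more tool, called by a JSON object that holds its "api" and its "payload". arm_command: Moves the arm, as the interface text tells. Its arguments: {"type":"object","properties":{"motion":{"type":"array"}},"required":["motion"]}

```bash
ls && mkdir -p pics && python3 - <<'E'
from rig import robot
import cv2,numpy as np
np.set_printoptions(precision=4,suppress=True)
ims=[]
for c in ["scene","side"]:
    im=robot.camera(c);cv2.imwrite(f"pics/{c}0.png",im)
    k=robot.calibration(c);print(c,k["fx"],k["fy"],k["cx"],k["cy"]);print(np.array(k["extrinsics"]))
    for l in ["case_new_c","tray","case_a_c","case_m_c","case_d_c","house","glue","jar","gantry"]:
        print(l,[(np.round(d["position"],1).tolist(),round(d["score"],2)) for d in robot.recognise(c,l)][:5])
print(robot.get_state())
E
```

```text
pics
scene 385.33083180996556 385.33083180996556 270.6383317904746 210.12844024571518
[[ 0.287   0.9579 -0.0076 -0.2103]
 [ 0.6953 -0.2138 -0.6862 -0.4097]
 [-0.6589  0.1916 -0.7274  1.3183]
 [ 0.      0.      0.      1.    ]]
case_new_c [([350.0, 185.4], 0.74)]
tray [([171.7, 231.0], 0.59)]
case_a_c [([151.5, 202.6], 0.66)]
case_m_c [([174.0, 198.0], 0.65)]
case_d_c [([193.5, 199.6], 0.59)]
house [([322.7, 217.8], 0.7)]
glue [([400.1, 190.1], 0.58)]
jar [([153.4, 281.4], 0.67)]
gantry [([253.0, 154.8], 0.68)]
side 454.8141758389016 454.8141758389016 278.65176966836646 203.4306268246333
[[-0.1394 -0.9902 -0.012   0.0994]
 [-0.5947  0.0934 -0.7985  0.4789]
 [ 0.7917 -0.1042 -0.6019  0.3705]
 [ 0.      0.      0.      1.    ]]
case_new_c [([163.8, 240.0], 0.58)]
tray [([386.4, 244.5], 0.8), ([409.0, 218.5], 0.7)]
case_a_c [([411.6, 216.8], 0.96)]
case_m_c [([384.4, 216.5], 0.76)]
case_d_c [([361.4, 216.9], 0.86), ([385.2, 217.9], 0.61), ([297.0, 213.6], 0.55)]
house [([211.8, 230.0], 0.71)]
glue [([103.0, 241.0], 0.74)]
jar [([391.4, 189.6], 0.79)]
gantry [([294.5, 216.8], 0.75)]
{'time_s': 1.0, 'joint_positions': array([ 60.2096,   9.0755,  91.5014,  -0.0004,  79.4232, -12.0385]), 'qvel': array([ 0.0297, -0.0394, -0.0566,  0.0264, -0.0264,  0.1238]), 'joint_efforts': array([  0.0009, -38.5575, -32.2363,   0.0701,   0.0306,  -0.    ]), 'tcp_pos': array([0.1753, 0.5476, 0.1863]), 'tcp_rot': array([[-0.9524,  0.3049,  0.    ],
       [ 0.3049,  0.9524, -0.    ],
       [-0.    , -0.    , -1.    ]]), 'contact_force': array([0.165 , 0.8212, 0.3346]), 'wrist_torque': array([-0.0368, -0.0268, -0.0151]), 'grip_force': 0.0, 'gripper_width': 0.09174651882638424}
```

```bash
python3 - <<'E'
import cv2,numpy as np
a=cv2.imread("pics/scene0.png");b=cv2.imread("pics/side0.png")
cv2.imwrite("pics/s1.png",cv2.resize(a[90:330,110:450],(800,565),interpolation=cv2.INTER_CUBIC))
cv2.imwrite("pics/s2.png",cv2.resize(b[120:340,60:480],(800,419),interpolation=cv2.INTER_CUBIC))
E
```

```text
(no output)
```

View pics/s1.png

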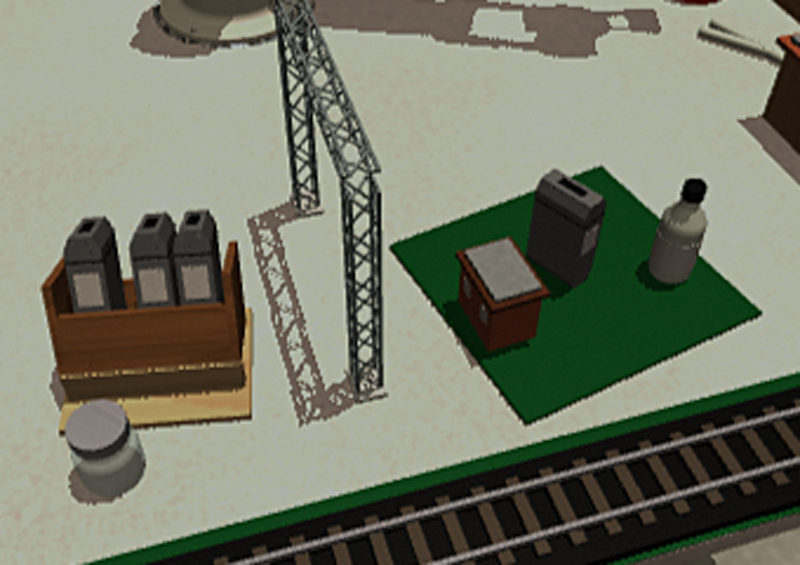

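View pics/s2.png

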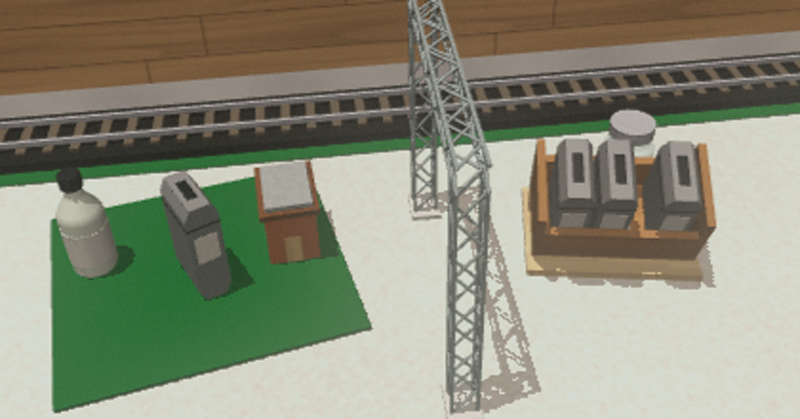

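The row has its wide gap between case_a (-y end) and case_m: a at scene (151,203), m at (174,198), d at (193,200). The loose case at (350,185) stands between the house and the glue bottle. Next I triangulate.

```bash
cat > h.py <<'E'
import numpy as np,cv2
from rig import robot
np.set_printoptions(precision=4,suppress=True)
def cal(c):
    k=robot.calibration(c);K=np.array([[k["fx"],0,k["cx"]],[0,k["fy"],k["cy"]],[0,0,1]]);return K,np.array(k["extrinsics"])
def proj(C,X):
    K,E=C;X=np.atleast_2d(X);p=(X@E[:3,:3].T+E[:3,3])@K.T;return p[:,:2]/p[:,2:]
def tri(obs): # [(C,uv),...]
    A=[]
    for (K,E),uv in obs:
        P=K@E[:3];A+= [uv[0]*P[2]-P[0],uv[1]*P[2]-P[1]]
    v=np.linalg.svd(np.array(A))[2][-1];X=v[:3]/v[3]
    return X,[np.linalg.norm(proj(C,X)[0]-uv) for C,uv in obs]
def ray(C,uv,z):
    K,E=C;d=E[:3,:3].T@np.linalg.solve(K,[*uv,1]);c=-E[:3,:3].T@E[:3,3];return c+d*(z-c[2])/d[2]
E
python3 - <<'E'
from h import *
S,D=cal("scene"),cal("side")
print("wrist",robot.calibration("wrist"))
P=dict(new=((350,185.4),(163.8,240)),a=((151.5,202.6),(411.6,216.8)),m=((174,198),(384.4,216.5)),d=((193.5,199.6),(361.4,216.9)),
house=((322.7,217.8),(211.8,230)),glue=((400.1,190.1),(103,241)),jar=((153.4,281.4),(391.4,189.6)),gantry=((253,154.8),(294.5,216.8)))
for k,(s,d) in P.items():print(k,*tri([(S,s),(D,d)]))
f1=lambda u,v:(u/2.353+110,v/2.353+90)
f2=lambda u,v:(u/1.905+60,v/1.905+120)
Q=dict(new_r=((605,205),(183,172)),new_l=((545,180),(165,180)),endR=((237,243),(540,140)),board0=((525,422),(320,170)),
post_near=((368,400),(425,215)),post_far=((310,208),(465,408)),beam_near=((378,170),(425,0)))
for k,(s,d) in Q.items():print(k,*tri([(S,f1(*s)),(D,f2(*d))]))
print("gantry posts on table",ray(S,f1(368,397),0),ray(S,f1(308,208),0),ray(D,f2(425,213),0),ray(D,f2(465,408),0))
E
```

```text
wrist {'fx': 366.57946105713484, 'fy': 366.57946105713484, 'cx': 280.6418091004388, 'cy': 210.5065281197421, 'extrinsics': array([[ 0.3055,  0.9522,  0.0001, -0.5758],
       [ 0.9253, -0.2969,  0.236 , -0.0269],
       [ 0.2247, -0.072 , -0.9718,  0.3887],
       [ 0.    ,  0.    ,  0.    ,  1.    ]])}
new [0.6405 0.2181 0.0665] [np.float64(0.583007604206611), np.float64(0.5398002387929282)]
a [ 0.5963 -0.2215  0.0997] [np.float64(0.7508823456843853), np.float64(0.645243704023924)]
m [ 0.6007 -0.1734  0.1031] [np.float64(0.26959586086751314), np.float64(0.2334216722362169)]
d [ 0.612  -0.1351  0.0979] [np.float64(0.5016234247897727), np.float64(0.43095884759459113)]
house [0.6911 0.1339 0.0363] [np.float64(0.21945029451751819), np.float64(0.18168082818231804)]
glue [0.6743 0.333  0.05  ] [np.float64(0.47148505749556785), np.float64(0.4302472248059939)]
jar [ 0.7545 -0.2456  0.0451] [np.float64(2.0059573634082), np.float64(1.3110760016485858)]
gantry [0.5673 0.0004 0.151 ] [np.float64(4.673883347460232), np.float64(4.541650625652688)]
new_r [0.6728 0.2303 0.1129] [np.float64(3.53532255178459), np.float64(3.114210915851351)]
new_l [0.6289 0.2195 0.1268] [np.float64(10.944725527562559), np.float64(10.078016064232493)]
endR [ 0.6394 -0.1034  0.1331] [np.float64(2.7452431623370153), np.float64(2.2520687947225038)]
board0 [ 0.8037  0.1061 -0.0005] [np.float64(4.550590565158486), np.float64(3.144237355245095)]
post_near [ 0.7258 -0.0097 -0.0195] [np.float64(0.8089477414346234), np.float64(0.610099367911598)]
post_far [ 0.4592 -0.0027 -0.0088] [np.float64(1.683565573870737), np.float64(1.9723680642724037)]
beam_near [ 0.7163 -0.0038  0.2481] [np.float64(6.0109997548923975), np.float64(4.303361331108493)]
gantry posts on table [ 0.7366 -0.0107  0.    ] [ 0.469  -0.0023  0.    ] [ 0.7063 -0.0083  0.    ] [ 0.4522 -0.0045  0.    ]
```

{"api": "arm_command", "payload": {"motion": [[[91.9,-54.3,-17.2,-2,0,0,0],[91.9,-54.3,-17.2,-2,0,0,0],[91.9,-54.3,-17.2,-2,0,0,0],[91.9,-54.3,-17.2,-2,0,0,0],[91.9,-54.3,-17.2,-2,0,0,0],[91.9,-54.3,-17.2,-2,0,0,0],[91.9,-54.3,-17.2,-2,0,0,0],[91.9,-54.3,-17.2,-2,0,0,0],[91.9,-54.3,-17.2,-2,0,0,0],[91.9,-54.3,-17.2,-2,0,0,0]]]}}

```text
time_s: 2.25
tcp_pos: [0.6415, 0.217, 0.2064]
tcp_rot: [[-0.952, 0.305, 0.0], [0.305, 0.952, 0.0], [-0.0, 0.0, -1.0]]
contact_force: [0.1, 0.2, 0.7]
gripper_width: 0.0921
grip_force: 0.0
```

{"api": "arm_command", "payload": {"motion": [[[91.9,0,0,0,0,0,0.183],[91.9,0,0,0,0,0,0.183],[91.9,0,0,0,0,0,0.183],[91.9,0,0,0,0,0,0.183],[91.9,0,0,0,0,0,0],[91.9,0,0,0,0,0,0]]]}}

```text
time_s: 3.0
tcp_pos: [0.64, 0.2183, 0.2062]
tcp_rot: [[-0.507, 0.862, -0.0], [0.862, 0.507, -0.0], [0.0, -0.0, -1.0]]
contact_force: [0.2, -1.1, 0.3]
gripper_width: 0.092
grip_force: 0.0
```

```bash
python3 - <<'E'
from h import *
s=robot.get_state();print(s["tcp_pos"],s["tcp_rot"],s["time_s"])
im=robot.camera("wrist");cv2.imwrite("pics/w1.png",im)
C=cal("wrist");print(C[0].tolist(),C[1].tolist())
print([(d["position"],d["score"]) for d in robot.recognise("wrist","case_new_c")])
E
```

```text
[0.64   0.2183 0.2062] [[-0.5073  0.8618 -0.0001]
 [ 0.8618  0.5073 -0.    ]
 [ 0.0001 -0.0001 -1.    ]] 3.0
[[366.57946105713484, 0.0, 280.6418091004388], [0.0, 366.57946105713484, 210.5065281197421], [0.0, 0.0, 1.0]] [[0.8623957217372074, 0.506234715457363, -0.0001788719265525409, -0.6634298457388133], [0.49197680248352726, -0.8380232935213915, 0.23595716843030223, -0.16321809114180796], [0.11929981117943095, -0.2035764534059975, -0.9717634396658428, 0.3763581798120836], [0.0, 0.0, 0.0, 1.0]]
[([278.5, 192.0], 0.85)]
```

View pics/w1.png

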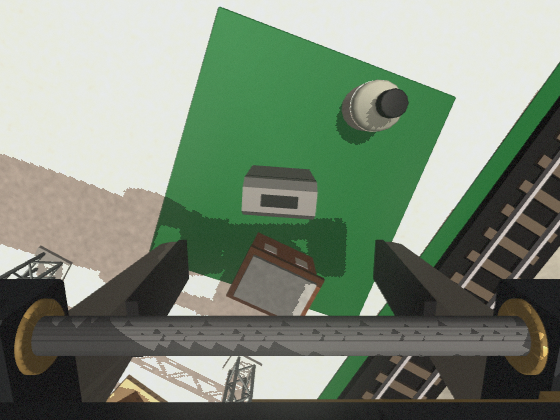

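The loose case's long axis is nearly horizontal in the wrist view, which means it is almost aligned with the fingers, with its top around (279,197). I'll zoom in for corners.

```bash
python3 - <<'E'
import cv2
im=cv2.imread("pics/w1.png")[155:230,230:330]
cv2.imwrite("pics/w1c.png",cv2.resize(im,(800,600),interpolation=cv2.INTER_NEAREST))
E
```

```text
(no output)
```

View pics/w1c.png

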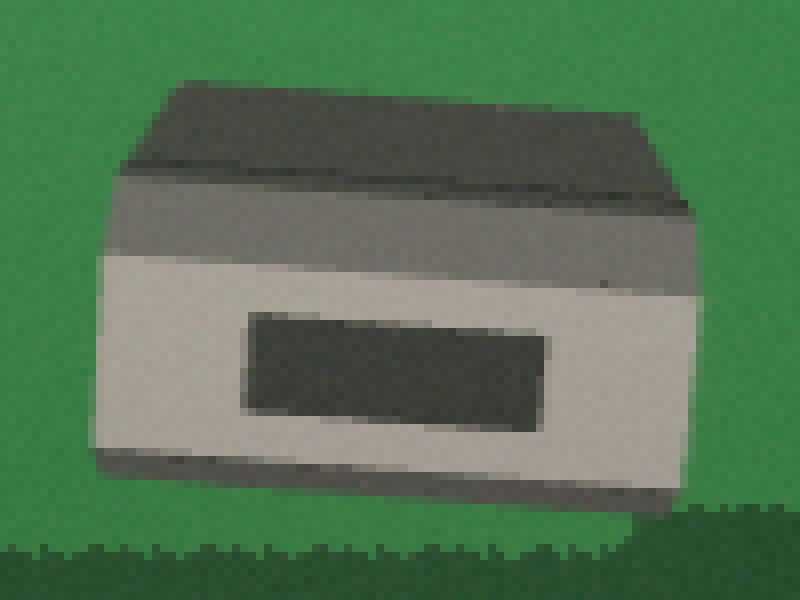

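```bash
python3 - <<'E'
from h import *
C=cal("wrist")
p=[ray(C,(u/8+229.5,v/8+154.5),0.116) for u,v in [(104,256),(700,296),(682,488),(94,450)]]
p=np.array(p);print(p,np.mean(p,0),np.linalg.norm(p[1]-p[0]),np.linalg.norm(p[2]-p[3]),np.linalg.norm(p[0]-p[3]))
for a,b in((0,1),(3,2)):
    d=p[b]-p[a];print(np.degrees(np.arctan2(d[1],d[0])))
s=robot.get_state();R=s["tcp_rot"];c=np.mean(p,0);c[2]=.006+.082-.019
print("tool y ang",np.degrees(np.arctan2(R[1,1],R[0,1])),"shift tool mm",R.T@(c-s["tcp_pos"])*1e3)
E
```

```text
[[0.6068 0.2169 0.116 ]
 [0.6601 0.2435 0.116 ]
 [0.6689 0.2257 0.116 ]
 [0.6155 0.199  0.116 ]] [0.6378 0.2213 0.116 ] 0.059549273872820316 0.05968015905930732 0.019929023363745628
26.48886611238726
26.57332030172221
tool y ang 30.42079306007951 shift tool mm [  3.703   -0.3216 137.2601]
```

{"api": "arm_command", "payload": {"motion": [[[91.9,3.7,-0.3,0,0,0,0],[91.9,0,0,0,0,0,0.068],[91.9,0,0,40,0,0,0],[91.9,0,0,40,0,0,0],[91.9,0,0,37,0,0,0],[91.9,0,0,20.3,0,0,0],[91.9,0,0,0,0,0,0],[50,0,0,0,0,0,0],[50,0,0,0,0,0,0],[50,0,0,0,0,0,0]]]}}

```text
time_s: 4.35
tcp_pos: [0.6387, 0.2214, 0.0703]
tcp_rot: [[-0.445, 0.896, 0.002], [0.896, 0.445, 0.0], [-0.001, 0.002, -1.0]]
contact_force: [-0.1, 0.5, 0.1]
gripper_width: 0.0639
grip_force: 0.0
```

{"api": "arm_command", "payload": {"motion": [[[50,0,0,0,0,0,0],[50,0,0,0,0,0,0]]]}}

```text
time_s: 4.6
tcp_pos: [0.6383, 0.2213, 0.0699]
tcp_rot: [[-0.445, 0.896, 0.001], [0.896, 0.445, 0.0], [-0.0, 0.001, -1.0]]
contact_force: [-1.5, -0.5, 4.6]
gripper_width: 0.0598
grip_force: 29.9
```

{"api": "arm_command", "payload": {"motion": [[[50,0,0,-30,0,0,0],[50,0,0,-50,0,0,0],[50,0,0,-55,0,0,0],[50,0,0,-55,0,0,0],[50,0,0,-55,0,0,0],[50,0,0,-40,0,0,0],[50,0,0,-20,0,0,0],[50,0,0,0,0,0,0]]]}}

```text
time_s: 5.6
tcp_pos: [0.6385, 0.2215, 0.3753]
tcp_rot: [[-0.445, 0.896, 0.003], [0.896, 0.445, 0.001], [-0.001, 0.003, -1.0]]
contact_force: [-0.0, -0.3, -2.2]
gripper_width: 0.0599
grip_force: 29.9
```

```bash
python3 - <<'E'
from h import *
s=robot.get_state();R=s["tcp_rot"];print(s["tcp_pos"],s["joint_positions"],s["gripper_width"],s["contact_force"])
print(R.T@(np.array([0.60,-.31,.375])-s["tcp_pos"])*1e3)
E
```

```text
[0.6385 0.2215 0.3753] [  8.9073  22.5159  54.3629   0.004  102.959  -17.5082] 0.05986684818196846 [-0.0202 -0.2575 -2.2354]
[-458.8364 -270.9219   -0.0843]
```

{"api": "arm_command", "payload": {"motion": [[[50,-20,-12,0,0,0,0],[50,-45.9,-27.1,0,0,0,0],[50,-45.9,-27.1,0,0,0,0],[50,-45.9,-27.1,0,0,0,0],[50,-45.9,-27.1,0,0,0,0],[50,-45.9,-27.1,0,0,0,0],[50,-45.9,-27.1,0,0,0,0],[50,-45.9,-27.1,0,0,0,0],[50,-45.9,-27.1,0,0,0,0],[50,-45.9,-27.1,0,0,0,0]]]}}

```text
time_s: 6.85
tcp_pos: [0.5995, -0.2829, 0.3717]
tcp_rot: [[-0.444, 0.896, -0.003], [0.896, 0.444, 0.002], [0.003, -0.002, -1.0]]
contact_force: [0.6, -0.3, -1.7]
gripper_width: 0.0594
grip_force: 29.9
```

{"api": "arm_command", "payload": {"motion": [[[50,-25.8,-15.2,0,0,0,0],[50,0,0,0,0,0,0.16],[50,0,0,0,0,0,0.16],[50,0,0,0,0,0,0.16],[50,0,0,0,0,0,0.166],[50,0,0,0,0,0,0],[50,0,0,0,0,0,0]]]}}

```text
time_s: 7.72
tcp_pos: [0.5985, -0.3106, 0.3729]
tcp_rot: [[0.182, 0.983, -0.002], [0.983, -0.182, 0.001], [0.001, -0.002, -1.0]]
contact_force: [-0.4, -0.2, -1.6]
gripper_width: 0.0598
grip_force: 29.9
```

```bash
python3 - <<'E'
from h import *
s=robot.get_state();print(s["tcp_pos"],s["tcp_rot"],s["time_s"],s["joint_positions"])
C=cal("wrist");im=robot.camera("wrist");cv2.imwrite("pics/w2.png",im)
np.savez("w2.npz",K=C[0],E=C[1]);print(C[1])
for l in ["case_a_c","case_m_c","case_d_c","tray"]:print(l,[(np.round(d["position"]),round(d["score"],2)) for d in robot.recognise("wrist",l)])
cv2.imwrite("pics/w2v.png",cv2.resize(im,(800,600),interpolation=cv2.INTER_CUBIC))
E
```

```text
[ 0.5985 -0.3106  0.3729] [[ 0.182   0.9833 -0.0016]
 [ 0.9833 -0.182   0.001 ]
 [ 0.0007 -0.0018 -1.    ]] 7.725 [-37.6696  22.4795  54.6762  -0.0118 102.9525 -27.1886]
[[ 0.9832 -0.1825 -0.002  -0.6451]
 [-0.1769 -0.9556  0.2355 -0.2607]
 [-0.0449 -0.2311 -0.9719  0.5255]
 [ 0.      0.      0.      1.    ]]
case_a_c [(array([265., 108.]), 0.91)]
case_m_c [(array([265.,  59.]), 0.93)]
case_d_c [(array([267.,  25.]), 0.75)]
tray [(array([306.,  83.]), 0.66)]
```

View pics/w2v.png

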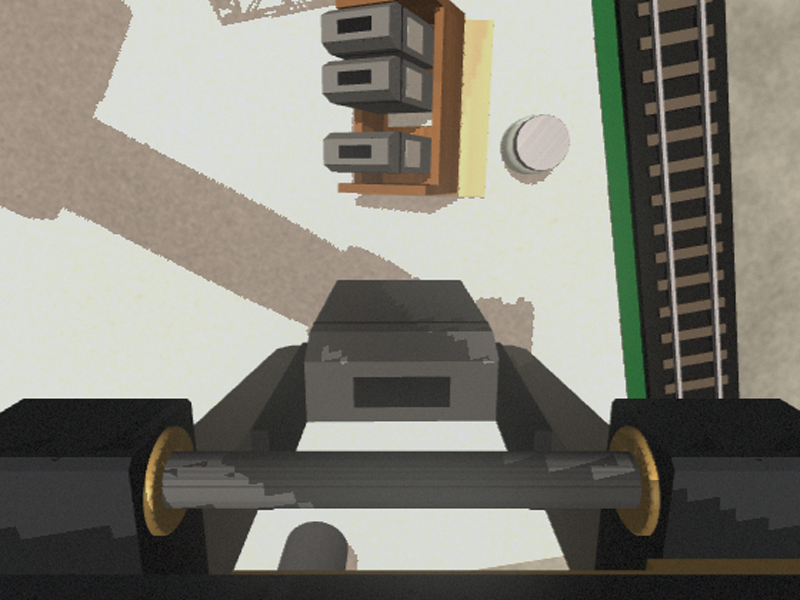

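```bash
python3 - <<'E'
import cv2
im=cv2.imread("pics/w2.png")[0:100,215:348]
im=im[:,:]
full=cv2.imread("pics/w2.png")[0:140,215:335]
cv2.imwrite("pics/w2c.png",cv2.resize(full,(600,700),interpolation=cv2.INTER_CUBIC)[:600] if 0 else cv2.resize(full,(514,600),interpolation=cv2.INTER_CUBIC))
E
```

```text
(no output)
```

View pics/w2c.png

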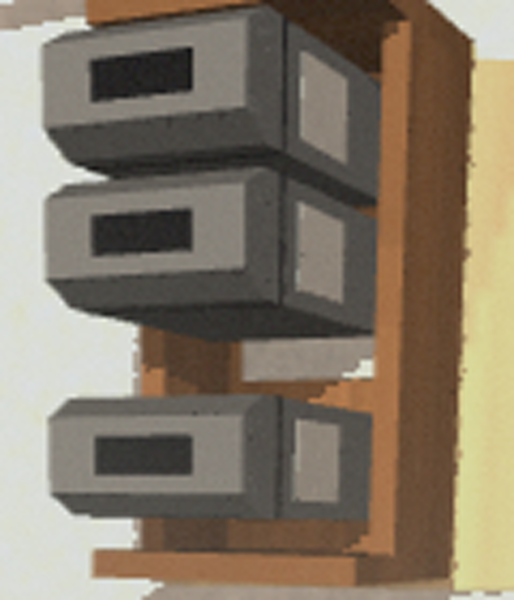

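```bash
cat > rec.py <<'E'
from h import *
def patches(im,box,thr=62):
    x0,y0,x1,y1=box;g=cv2.cvtColor(im,cv2.COLOR_BGR2GRAY)[y0:y1,x0:x1]
    n,l,st,c=cv2.connectedComponentsWithStats((g<thr).astype(np.uint8),connectivity=4)
    return [(c[i]+[x0,y0],st[i],cv2.minAreaRect(np.argwhere(l==i)[:,::-1].astype(np.float32))) for i in range(1,n) if st[i][4]>80]
E
python3 - <<'E'
from rec import *
f=np.load("w2.npz");C=(f["K"],f["E"]);im=cv2.imread("pics/w2.png")
P=[]
for c,st,r in patches(im,(215,0,290,125)):
    print(c,st,r); P.append(ray(C,c,.1326))
P=np.array(P);print(P)
E
```

```text
[269.0074  30.354 ] [ 18   0  57  54 404] ((57.15288543701172, 31.96146583557129), (43.43578338623047, 67.23380279541016), 49.28915786743164)
[247.837   16.9383] [ 21  11  24  13 227] ((32.664634704589844, 16.981708526611328), (9.6075439453125, 23.853212356567383), 83.6598129272461)
[248.0825  53.699 ] [ 22  49  23  10 206] ((33.0, 53.5), (9.0, 22.0), 90.0)
[267.4271  73.5859] [ 20  55  55  29 384] ((47.66119384765625, 74.75021362304688), (24.69646453857422, 49.808692932128906), 69.30455017089844)
[248.0539 105.485 ] [ 23 102  21   8 167] ((33.0, 105.5), (7.0, 20.0), 90.0)
[[ 0.6161 -0.147   0.1326]
 [ 0.596  -0.1296  0.1326]
 [ 0.5887 -0.1662  0.1326]
 [ 0.6059 -0.1907  0.1326]
 [ 0.5773 -0.2206  0.1326]]
```

```bash
cat > tray.py <<'E'
from h import *
from scipy.spatial.transform import Rotation as Ro
yaw=-11.6
Rt=Ro.from_euler("ZY",[yaw,-25],degrees=True).as_matrix()
a,m,d=np.array([.5773,-.2206,.1326]),np.array([.5887,-.1662,.1326]),np.array([.596,-.1296,.1326])
O=(a+m+d)/3-Rt@[-.005,0,.110]   # y origin: mean of cases
def plane(C,uv,z): # ray with tray plane z -> tray coords
    K,E=C;dd=Rt.T@E[:3,:3].T@np.linalg.solve(K,[*uv,1]);c=Rt.T@(-E[:3,:3].T@E[:3,3]-O);return c+dd*(z-c[2])/dd[2]
Rtool=np.column_stack([Rt[:,1],Rt[:,0],-Rt[:,2]])
def go(ytray,h,x=-.0045,tz=.0639):
    s=robot.get_state();R=s["tcp_rot"];p=O+Rt@[x,ytray,h+tz]
    return p,R.T@(p-s["tcp_pos"])*1e3,Ro.from_matrix(R.T@Rtool).as_rotvec()
E
python3 - <<'E'
from tray import *
from rec import patches
f=np.load("w2.npz");C=(f["K"],f["E"]);im=cv2.imread("pics/w2.png")
print("O",O,"cases y mm",[(Rt.T@(q-O)*1e3).round(1) for q in(a,m,d)])
g=lambda u,v:(u/4.283+215-.4,v/4.283-.4)
for uv,z in[((95,550),.075),((92,577),.075),((350,557),.075),((357,585),.075),((405,22),.045),((395,555),.045)]:print(uv,plane(C,g(*uv),z)*1e3)
s=robot.get_state();R=s["tcp_rot"]
for c,st,r in patches(im,(230,245,330,300),45):
    q=ray(C,c,s["tcp_pos"][2]+.0461);print("held",c,st,R.T@(q-s["tcp_pos"])*1e3,r[2])
print(go(np.mean([(Rt.T@(q-O))[1] for q in(a,m)]),.125))
E
```

```text
O [ 0.6373 -0.1824  0.035 ] cases y mm [array([ -5.1, -49.5, 110. ]), array([ -4.9,   6.1, 109.9]), array([ -5.1,  43.4, 110. ])]
(95, 550) [-42.1279 -75.9161  75.    ]
(92, 577) [-43.2775 -83.9373  75.    ]
(350, 557) [ 41.2862 -75.8229  75.    ]
(357, 585) [ 43.6544 -83.4391  75.    ]
(405, 22) [40.6345 67.8917 45.    ]
(395, 555) [ 43.1649 -75.515   45.    ]
(array([ 0.5507, -0.1868,  0.2043]), array([112.6083, -70.2323, 169.6275]), array([-0.4364, -0.0039,  0.018 ]))
```

{"api": "arm_command", "payload": {"motion": [[[50,0,0,0,-0.11,0,0.005],[50,0,0,0,-0.11,0,0.005],[50,0,0,0,-0.11,0,0.005],[50,0,0,0,-0.106,0,0.005],[50,0,0,0,0,0,0],[50,0,0,0,0,0,0]]]}}

```text
time_s: 8.72
tcp_pos: [0.5995, -0.3106, 0.3748]
tcp_rot: [[0.203, 0.888, 0.414], [0.979, -0.185, -0.082], [0.004, 0.422, -0.907]]
contact_force: [1.4, -0.9, -1.5]
gripper_width: 0.0597
grip_force: 29.9
```

```bash
python3 - <<'E'
from tray import *
f=np.load("w2.npz");C=(f["K"],f["E"])
T=np.array([.5985,-.3106,.3729]);R0=np.array([[.182,.9833,-.0016],[.9833,-.182,.001],[.0007,-.0018,-1]])
q=ray(C,(281.0,274.0),T[2]+.0461);print("held",R0.T@(q-T)*1e3)
print(robot.get_state()["joint_positions"]);print(go(-.0217,.130))
E
```

```text
held [  0.6917   0.8999 -46.1013]
[-44.7442  -0.0081  83.7897  13.9148  75.4323 -34.0461]
(array([ 0.5487, -0.1864,  0.2089]), array([ 110.7521, -138.1345,  119.2082]), array([-0.0009, -0.0025, -0.0029]))
```

{"api": "arm_command", "payload": {"motion": [[[50,25,-30,0,0,0,0],[50,45,-55,0,0,0,0],[50,35,-45,0,0,0,0],[50,5.8,-8.1,20,0,0,0],[50,0,0,40,0,0,0],[50,0,0,35,0,0,0],[50,0,0,24,0,0,0],[50,0,0,0,0,0,0],[50,0,0,0,0,0,0]]]}}

```text
time_s: 9.85
tcp_pos: [0.5543, -0.193, 0.2129]
tcp_rot: [[0.202, 0.887, 0.416], [0.979, -0.185, -0.083], [0.003, 0.424, -0.906]]
contact_force: [0.1, -0.3, -2.0]
gripper_width: 0.0597
grip_force: 29.9
```

```bash
python3 - <<'E'
from tray import *
print(robot.get_state()["contact_force"]);print(go(-.0217,.130))
ims=[]
for c,b in(("scene",(110,140,230,260)),("side",(310,130,450,250)),("wrist",(0,0,560,420))):
    im=robot.camera(c);cv2.imwrite(f"pics/{c}3.png",im);x0,y0,x1,y1=b;ims.append(cv2.resize(im[y0:y1,x0:x1],(400,300) if c=="wrist" else (400,int(400*(y1-y0)/(x1-x0))),interpolation=cv2.INTER_CUBIC))
h=max(i.shape[0] for i in ims[:2]);o=np.zeros((h,800,3),np.uint8)
for k in(0,1):o[:ims[k].shape[0],400*k:400*k+400]=ims[k]
cv2.imwrite("pics/m3.png",o)
E
```

```text
[ 0.121  -0.3492 -2.039 ]
(array([ 0.5487, -0.1864,  0.2089]), array([ 5.3324, -7.8997,  0.845 ]), array([ 0.0012, -0.0024, -0.0026]))
```

View pics/m3.png

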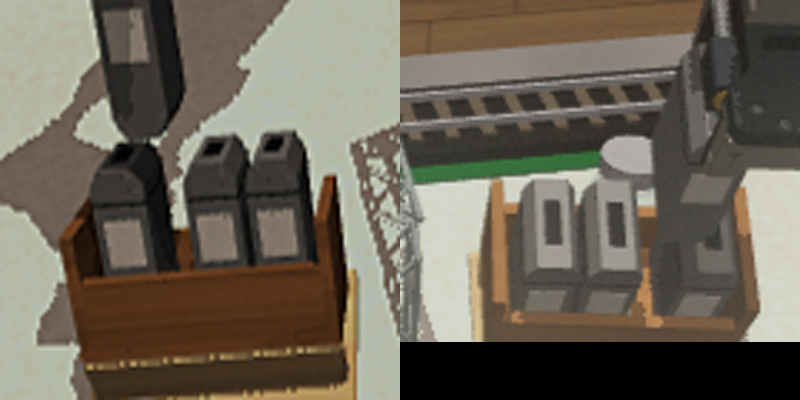

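```bash
python3 - <<'E'
from tray import *
s=robot.get_state();R=s["tcp_rot"];T=s["tcp_pos"]
print("case bottom in tray mm",Rt.T@(T+R@[0,0,.0639]-O)*1e3)
out=[]
for c,b in(("scene",(110,140,230,260)),("side",(310,130,450,250))):
    C=cal(c);im=cv2.imread(f"pics/{c}3.png");x0,y0,x1,y1=b;k=400/(x1-x0)
    big=cv2.resize(im[y0:y1,x0:x1],(400,int(k*(y1-y0))),interpolation=cv2.INTER_CUBIC)
    def box(f,col):
        for zz,w in((0,10),(12,16),(98,16),(110,10)):
            q=[f(np.array([sx*30,sy*w,zz])/1e3) for sx,sy in((-1,-1),(1,-1),(1,1),(-1,1))]
            cv2.polylines(big,[((proj(C,np.array(q))-[x0,y0]+.5)*k).astype(int)],True,col,1)
    for q in(a,m,d):
        y=(Rt.T@(q-O))[1];box(lambda p:O+Rt@(p+[-.005,y,0]),(0,255,0))
    box(lambda p:T+R@[p[1],p[0],.0639-p[2]],(0,0,255))
    o=np.zeros((400,400,3),np.uint8);o[:big.shape[0]]=big[:400];out.append(o)
cv2.imwrite("pics/m3o.png",np.hstack(out))
E
```

```text
case bottom in tray mm [  3.276  -27.0521 131.0344]
```

View pics/m3o.png

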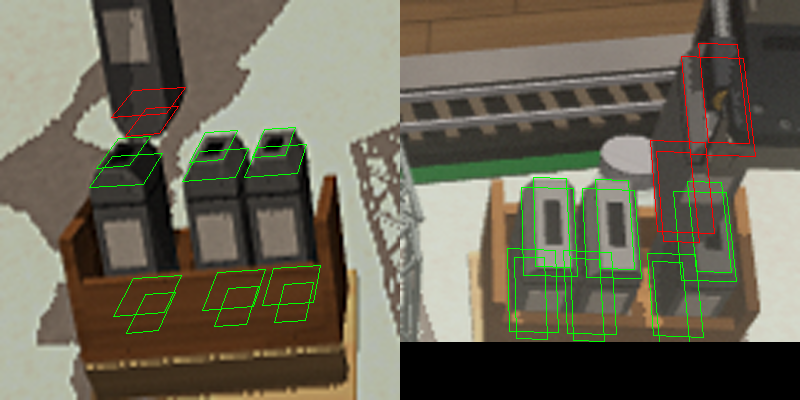

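{"api": "arm_command", "payload": {"motion": [[[50,5.3,-7.9,0,0,0,0],[50,0,0,0,0,0,0],[50,0,0,15,0,0,0],[50,0,0,12,0,0,0],[50,0,0,0,0,0,0],[50,0,0,0,0,0,0]]]}}

```text
time_s: 10.75
tcp_pos: [0.5586, -0.188, 0.1831]
tcp_rot: [[0.203, 0.887, 0.414], [0.979, -0.186, -0.082], [0.004, 0.422, -0.907]]
contact_force: [0.1, 0.1, -1.7]
gripper_width: 0.0596
grip_force: 29.9
```

```bash
python3 - <<'E'
from tray import *
print((Rt.T@robot.get_state()["contact_force"]));print(go(-.0217,.100))
E
```

```text
[-0.6467  0.1468 -1.5925]
(array([ 0.5611, -0.1889,  0.1817]), array([-0.409 ,  1.8033,  2.3965]), array([-0.0007, -0.0033, -0.0035]))
```

{"api": "arm_command", "payload": {"motion": [[[50,-0.4,1.3,0,0,0,0],[50,0,0,4,0,0,0],[50,0,0,4,0,0,0],[50,0,0,3,0,0,0],[50,0,0,3,0,0,0],[50,0,0,0,0,0,0],[50,0,0,0,0,0,0]]]}}

```text
time_s: 11.62
tcp_pos: [0.5653, -0.1897, 0.171]
tcp_rot: [[0.203, 0.887, 0.414], [0.979, -0.186, -0.082], [0.005, 0.422, -0.907]]
contact_force: [-0.1, 0.1, -2.2]
gripper_width: 0.06
grip_force: 29.9
```

```bash
python3 - <<'E'
from tray import *
s=robot.get_state();print((Rt.T@s["contact_force"]),Rt.T@s["wrist_torque"]);print(go(-.0217,.090,-.005))
E
```

```text
[-1.0823  0.0608 -1.9514] [-0.0346  0.3969  0.0718]
(array([ 0.5648, -0.1897,  0.1724]), array([-0.0967,  0.1275, -1.4892]), array([-0.0007, -0.0033, -0.0036]))
```

{"api": "arm_command", "payload": {"motion": [[[50,0,0,3,0,0,0],[50,0,0,3,0,0,0],[50,0,0,3,0,0,0],[50,0,0,3,0,0,0],[50,0,0,0,0,0,0],[50,0,0,0,0,0,0]]]}}

```text
time_s: 12.38
tcp_pos: [0.5703, -0.1907, 0.1601]
tcp_rot: [[0.203, 0.887, 0.414], [0.979, -0.186, -0.082], [0.004, 0.422, -0.907]]
contact_force: [0.2, -0.4, -2.4]
gripper_width: 0.06
grip_force: 29.9
```

```bash
python3 - <<'E'
from tray import *
s=robot.get_state();print((Rt.T@s["contact_force"]),Rt.T@s["wrist_torque"]);print(go(-.0217,.080,-.005))
C=cal("wrist");np.savez("w4.npz",K=C[0],E=C[1])
im=robot.camera("wrist");cv2.imwrite("pics/w4.png",im);i2=robot.camera("scene");cv2.imwrite("pics/s4.png",i2)
o=np.zeros((450,800,3),np.uint8)
o[:300,:400]=cv2.resize(im,(400,300));o[:450,400:]=cv2.resize(i2[140:275,110:230],(400,450),interpolation=cv2.INTER_CUBIC);cv2.imwrite("pics/m4.png",o)
E
```

```text
[-0.8136 -0.3681 -2.3018] [-0.1696  0.4731  0.0575]
(array([ 0.5689, -0.1905,  0.1633]), array([-0.0837,  0.1385, -3.4932]), array([-0.0007, -0.0032, -0.0035]))
```

View pics/m4.png

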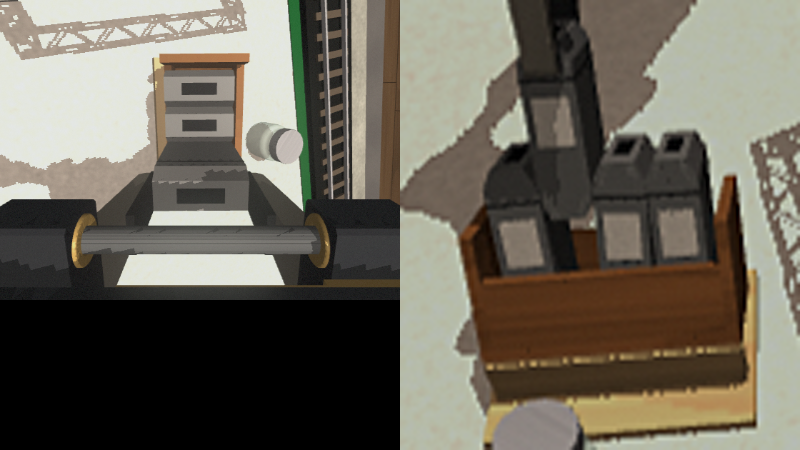

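The new case is wedged between a and m, around (560,180) in the crop. The neighbours are standing and the force is tiny, so I continue gently.

{"api": "arm_command", "payload": {"motion": [[[50,0,0,3,0,0,0],[50,0,0,3,0,0,0],[50,0,0,3,0,0,0],[50,0,0,3,0,0,0],[50,0,0,3,0,0,0],[50,0,0,3,0,0,0],[50,0,0,3,0,0,0],[50,0,0,3,0,0,0],[50,0,0,3,0,0,0],[50,0,0,0,0,0,0]]]}}

```text
time_s: 13.72
tcp_pos: [0.5815, -0.1929, 0.1355]
tcp_rot: [[0.203, 0.887, 0.414], [0.979, -0.186, -0.082], [0.004, 0.422, -0.907]]
contact_force: [0.8, -0.6, -2.2]
gripper_width: 0.06
grip_force: 29.9
```

```bash
cat > st.py <<'E'
from tray import *
import sys
s=robot.get_state();print(s["time_s"],"F",Rt.T@s["contact_force"],"M",Rt.T@s["wrist_torque"]);print("bottom",Rt.T@(s["tcp_pos"]+s["tcp_rot"]@[0,0,.0639]-O)*1e3,go(-.0217,0,-.005)[1:])
E
python3 st.py
```

```text
13.725 F [-0.1379 -0.4257 -2.399 ] M [-0.3791  0.3581  0.0604]
bottom [ -5.1923 -21.2906  49.3156] (array([-0.3612,  0.1842, 49.3142]), array([-0.0007, -0.0033, -0.0036]))
```

{"api": "arm_command", "payload": {"motion": [[[50,-0.2,3,0,0,0,0],[50,0,0,3,0,0,0],[50,0,0,3,0,0,0],[50,0,0,3,0,0,0],[50,0,0,3,0,0,0],[50,0,0,3,0,0,0],[50,0,0,3,0,0,0],[50,0,0,3,0,0,0],[50,0,0,3,0,0,0],[50,0,0,0,0,0,0]]]}}

```text
time_s: 14.98
tcp_pos: [0.5941, -0.1956, 0.115]
tcp_rot: [[0.203, 0.887, 0.414], [0.979, -0.186, -0.082], [0.005, 0.422, -0.907]]
contact_force: [0.7, -2.4, -1.8]
gripper_width: 0.0598
grip_force: 29.9
```

```bash
python3 st.py
```

```text
14.975 F [ 0.2502 -2.2402 -2.134 ] M [-0.4982  0.2827  0.1136]
bottom [ -2.1629 -21.4082  25.2988] (array([-0.1758, -2.8566, 25.2995]), array([-0.0005, -0.0033, -0.0038]))
```

{"api": "arm_command", "payload": {"motion": [[[50,0,0,3,0,0,0],[50,0,0,3,0,0,0],[50,0,0,3,0,0,0],[50,0,0,3,0,0,0],[50,0,0,3,0,0,0],[50,0,0,3,0,0,0],[50,0,0,2,0,0,0],[50,0,0,0,0,0,0]]]}}

```text
time_s: 15.98
tcp_pos: [0.6023, -0.1972, 0.0967]
tcp_rot: [[0.203, 0.887, 0.414], [0.979, -0.186, -0.082], [0.005, 0.422, -0.907]]
contact_force: [-0.1, -0.0, -2.3]
gripper_width: 0.0597
grip_force: 29.9
```

```bash
python3 st.py
```

```text
15.975 F [-1.033  -0.0475 -2.0417] M [-0.1106  0.3809  0.0447]
bottom [ -2.3748 -21.3176   5.2874] (array([-0.1972, -2.6749,  5.2888]), array([-0.0009, -0.0033, -0.0037]))
```

{"api": "arm_command", "payload": {"motion": [[[50,0,0,1.5,0,0,0],[50,0,0,1.5,0,0,0],[50,0,0,1,0,0,0],[50,0,0,0,0,0,0],[50,0,0,0,0,0,0]]]}}

```text
time_s: 16.6
tcp_pos: [0.6041, -0.1977, 0.0935]
tcp_rot: [[0.203, 0.887, 0.414], [0.979, -0.186, -0.082], [0.004, 0.422, -0.906]]
contact_force: [0.4, -0.8, -2.3]
gripper_width: 0.0601
grip_force: 29.9
```

```bash
python3 st.py
```

```text
16.6 F [-0.4827 -0.7366 -2.3062] M [-0.2389  0.3559  0.1276]
bottom [ -2.0067 -21.4817   1.5697] (array([-0.0416, -3.0109,  1.5702]), array([-0.0003, -0.003 , -0.0036]))
```

{"api": "arm_command", "payload": {"motion": [[[50,0,0,1,0,0,0],[50,0,0,0,0,0,0],[50,0,0,0,0,0,0]]]}}

```text
time_s: 16.98
tcp_pos: [0.6045, -0.1977, 0.0926]
tcp_rot: [[0.203, 0.887, 0.414], [0.979, -0.186, -0.082], [0.004, 0.422, -0.906]]
contact_force: [0.4, -0.5, -1.9]
gripper_width: 0.0593
grip_force: 29.9
```

```bash
python3 st.py
```

```text
16.975 F [-0.3193 -0.423  -1.8993] M [-0.178   0.3372  0.0721]
bottom [ -2.0003 -21.4235   0.5782] (array([-0.0923, -3.0165,  0.5785]), array([-0.0003, -0.0031, -0.0036]))
```

Still no floor contact. I go down in small steps.

{"api": "arm_command", "payload": {"motion": [[[50,0,0,0.8,0,0,0],[50,0,0,0,0,0,0],[50,0,0,0,0,0,0]]]}}

```text
time_s: 17.35
tcp_pos: [0.6046, -0.1978, 0.0925]
tcp_rot: [[0.202, 0.887, 0.414], [0.979, -0.185, -0.082], [0.004, 0.422, -0.907]]
contact_force: [-5.9, 1.2, 4.4]
gripper_width: 0.0595
grip_force: 30.0
```

```bash
python3 st.py
```

```text
17.35 F [-3.6447 -0.0315  6.5145] M [-0.1802  0.9539  0.0075]
bottom [ -1.9203 -21.5098   0.4368] (array([-0.0058, -3.1244,  0.4387]), array([-0.0007, -0.0031, -0.003 ]))
```

{"api": "arm_command", "payload": {"motion": [[[50,0,0,0.8,0,0,0],[50,0,0,0,0,0,0],[50,0,0,0,0,0,0]]]}}

```text
time_s: 17.73
tcp_pos: [0.6047, -0.1979, 0.0925]
tcp_rot: [[0.202, 0.888, 0.413], [0.979, -0.185, -0.082], [0.004, 0.421, -0.907]]
contact_force: [-13.1, 2.1, 13.0]
gripper_width: 0.0597
grip_force: 30.0
```

```bash
python3 st.py
```

```text
17.725 F [-6.5236 -0.6217 17.331 ] M [-0.1034  1.6914  0.0763]
bottom [ -1.9142 -21.5046   0.3733] (array([ 0.0003, -3.1695,  0.3771]), array([-0.0013, -0.0032, -0.0024]))
```

{"api": "arm_command", "payload": {"motion": [[[50,0,0,-1.2,0,0,0],[50,0,-1,0,0,0,0],[50,0,-1,0,0,0,0],[50,0,-0.7,0,0,0,0],[50,0,0,0,0,0,0],[50,0,0,0,0,0,0]]]}}

```text
time_s: 18.48
tcp_pos: [0.6027, -0.1975, 0.0916]
tcp_rot: [[0.203, 0.887, 0.415], [0.979, -0.186, -0.082], [0.004, 0.423, -0.906]]
contact_force: [0.2, 0.7, 1.4]
gripper_width: 0.0598
grip_force: 29.9
```

```bash
python3 st.py
```

```text
18.475 F [0.6767 0.7225 1.2773] M [-0.1341 -0.1685  0.0649]
bottom [ -4.0437 -21.5948   0.4562] (array([ 0.0664, -0.9129,  0.4555]), array([ 0.0007, -0.0028, -0.0036]))
```

{"api": "arm_command", "payload": {"motion": [[[50,0,-0.8,0,0,0,0],[50,0,0,0,0,0,0],[50,0,0,0,0,0,0]]]}}

```text
time_s: 18.85
tcp_pos: [0.6021, -0.1974, 0.0913]
tcp_rot: [[0.203, 0.887, 0.415], [0.979, -0.186, -0.083], [0.004, 0.424, -0.906]]
contact_force: [3.8, -0.0, 1.1]
gripper_width: 0.0594
grip_force: 29.9
```

```bash
python3 st.py
```

```text
18.85 F [ 3.8249  0.7354 -0.6003] M [-0.0462 -0.7436  0.0291]
bottom [ -4.6617 -21.6051   0.4416] (array([ 0.0738, -0.2698,  0.4413]), array([ 0.0011, -0.0027, -0.0036]))
```

{"api": "arm_command", "payload": {"motion": [[[50,0,-0.6,0,0,0,0],[50,0,0,0.3,0,0,0],[50,0,0,0,0,0,0]]]}}

```text
time_s: 19.23
tcp_pos: [0.602, -0.1975, 0.0913]
tcp_rot: [[0.203, 0.886, 0.416], [0.979, -0.186, -0.083], [0.004, 0.424, -0.906]]
contact_force: [4.7, -0.6, 3.7]
gripper_width: 0.0598
grip_force: 29.8
```

```bash
python3 st.py
python3 - <<'E'
from tray import *
im=robot.camera("wrist");cv2.imwrite("pics/w5.png",im);i2=robot.camera("scene");i3=robot.camera("side")
o=np.zeros((600,800,3),np.uint8)
o[:300,:400]=cv2.resize(im,(400,300));o[:450,400:]=cv2.resize(i2[140:275,110:230],(400,450),interpolation=cv2.INTER_CUBIC)
o[300:,:400]=cv2.resize(i3[150:255,310:450],(400,300),interpolation=cv2.INTER_CUBIC);cv2.imwrite("pics/m5.png",o)
E
```

```text
19.225 F [5.883  0.3423 1.3535] M [ 0.0159 -1.3177  0.0518]
bottom [ -4.6992 -21.7205   0.4155] (array([ 0.1748, -0.1808,  0.4153]), array([ 0.0019, -0.0024, -0.0036]))
```

View pics/m5.png

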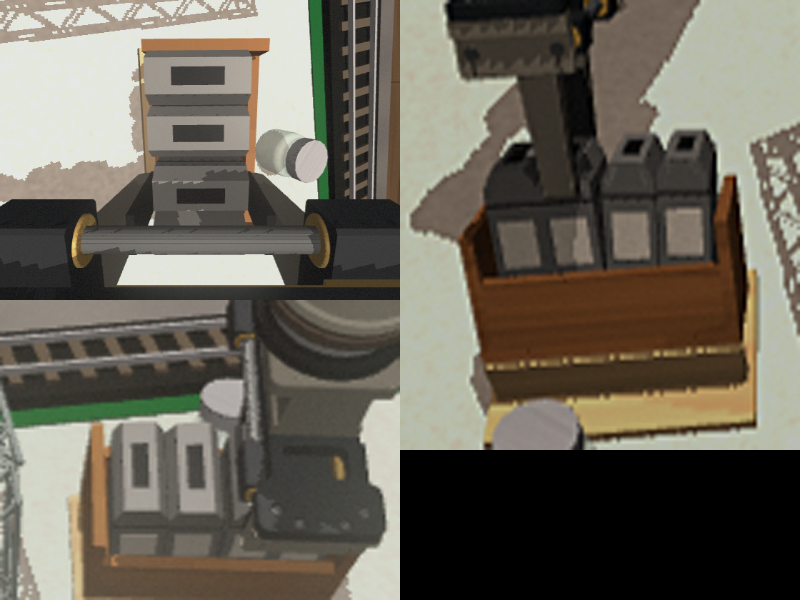

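All four tops stand level and in line. Now release and retreat along the tool axis.

{"api": "arm_command", "payload": {"motion": [[[85,0,0,0,0,0,0],[85,0,0,0,0,0,0],[85,0,0,0,0,0,0],[85,0,0,0,0,0,0],[85,0,0,0,0,0,0],[85,0,0,-20,0,0,0],[85,0,0,-40,0,0,0],[85,0,0,-50,0,0,0],[85,0,0,-40,0,0,0],[85,0,0,0,0,0,0]]]}}

```text
time_s: 20.62
tcp_pos: [0.5402, -0.186, 0.2306]
tcp_rot: [[0.203, 0.885, 0.42], [0.979, -0.184, -0.086], [0.001, 0.428, -0.904]]
contact_force: [0.5, 0.8, -0.5]
gripper_width: 0.0854
grip_force: 0.0
```

```bash
python3 - <<'E'
from tray import *
C=cal("wrist");im=robot.camera("wrist");cv2.imwrite("pics/w6.png",im);i2=robot.camera("scene");i3=robot.camera("side")
np.savez("w6.npz",K=C[0],E=C[1]);print(robot.get_state()["tcp_pos"],robot.get_state()["contact_force"])
o=np.zeros((600,800,3),np.uint8)
o[:300,:400]=cv2.resize(im[:315,70:490],(400,300));o[:450,400:]=cv2.resize(i2[140:275,110:230],(400,450),interpolation=cv2.INTER_CUBIC)
o[300:,:400]=cv2.resize(i3[150:255,310:450],(400,300),interpolation=cv2.INTER_CUBIC);cv2.imwrite("pics/m6.png",o)
E
```

```text
[ 0.5385 -0.1843  0.2245] [0.5708 0.0023 0.7439]
```

View pics/m6.png

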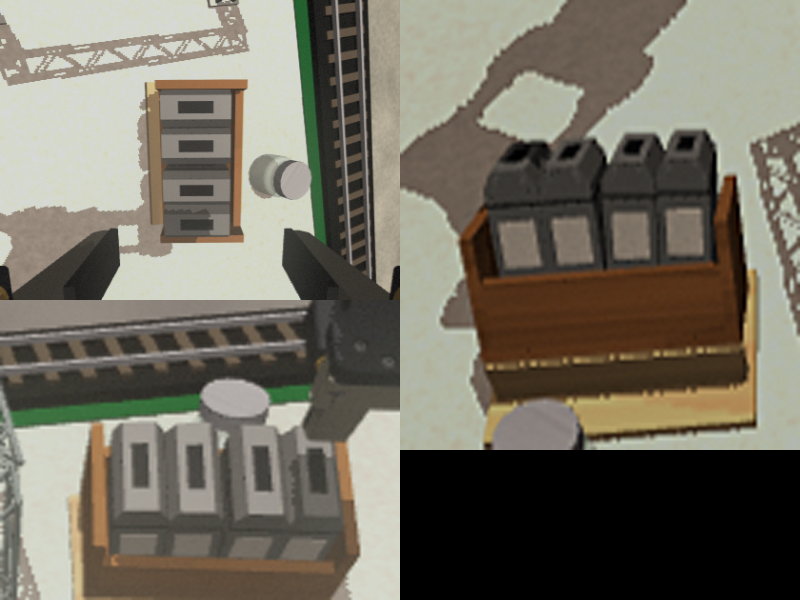

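All four cases stand level and in line, the new one is home, and the arm is clear of everything. I hand in.

```bash
python3 -c "
from rig import robot
print(robot.close_job())"
```

```text
the job is handed in; nothing more can be done
None
```

The grey case stands fully home on the rack floor between case_a and case_m. All four cases are standing level and in line, the gripper is open and clear, and I handed the job in at about 21 s. I saw no contact with the gantry or the bystanders, but the result of the judging was not shown.

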